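Swap the empty dressing bottle in the chilled case

ROBOT

A 6-joint arm with a two-finger parallel gripper is mounted at the origin on the work surface. World frame = base frame: x ahead of the robot, y to its left, z up, the work surface at z = 0. Lengths are in m, angles in rad, forces in N, time in s.
With the tool pointing down it reaches from about 0.3 to 0.775 m from the base axis. Payload 14.6 kg.
Tool frame: the origin (TCP) lies at the very end of the fingers, on their centre line; the grasp point (between the pads) lies ctrl.grip_depth behind it (ctrl.grip_depth is the distance from the TCP to the grasp point, in m); z points along the fingers, y is the line along which they close (so a half turn about z gives the same grasp; the last joint's range is limited). The gripper opens to 94 mm and grips with 3 to 60 N. Pads are 16 mm wide; open, the fingers measure 119 mm over their backs; the gripper's body (75 mm by 177 mm) begins 78 mm behind the grasp point.
Start: joints at [1.238, 0.3, 1.521, -0, 1.321, -0.067], TCP at [0.144, 0.531, 0.205] pointing down, gripper open.
Joint ranges: [-3.03, 3.03], [-0.79, 2.21], [0.23, 2.52], [-1.04, 4.18], [0, 3.07], [-2.55, 2.55]. Speed limits (rad/s): [2.22, 2.22, 2.57, 3.14, 3.14, 3.14].

INTERFACE

Orientations are given as a unit quaternion [x, y, z, w].
In Python, from plant import sensors, viewer, ctrl gives the robot as it stands.
- The arm moves only by the shell command python3 -m jog 'ROWS' [OPENING] [FORCE]. ROWS is JSON, a list of rows, each a list of 2 entries, a list of its own where there are three numbers: the shift along the tool's x, y, z in units of 25 mm (1.0 is 25 mm), then the turn, a rotation vector about the tool's x, y, z in units of 6 degrees (1.0 is 6 degrees). A call has 1 to 12 rows; each row is the pose to reach, as a shift and turn from the pose commanded when the call began, along the tool's axes at that moment; what a row does not reach only later rows make up. A row lasts 1/12 s, in which the tool goes at most 41.7 mm and 7.16 degrees, less where a joint would pass 70% of its speed; a pose out of reach is approached as far as the arm can. A call with a gripper value outside its range is refused whole. OPENING is the opening, from 0 (shut) to 1 (fully open), set as the call begins (- or left out, the last holds). The fingers move at their own pace and stop on an object; FORCE is the grip in N (left out, the last holds). Time passes only in rows, so rows that repeat a pose let the fingers close. It gives the time, the measured TCP pose, the force, the opening and the grip force at its end, in the units of the state.
- sensors.read_state(): the state, without advancing time (a new reading comes with each control period).
- viewer.grab_frame(name): name is "scene" or "top" or "wrist"; returns the picture (384x512x3 uint8, blue, green, red); there is no depth.
- viewer.calibration(name): a dict with "mtx" (3x3 intrinsics, pixels), "D" ([k1, k2, p1, p2, k3] as OpenCV has them; the pictures are not rectified), "origin" and "orientation" of the camera in the world. Camera axes: x right, y up, looking along -z (the intrinsics and any distortion apply to the point x, -y, -z); pixel columns grow to the right and rows downward; lengths in m; the calibration is good to about 2 mm. A picture is of the moment at which its call begins: read the wrist's pose just before it. calibration takes no time and is no camera call; for the wrist camera it gives the pose at the moment of the call.
- ctrl.close_job(): hands the job in; it is judged then, once.
The state is a dict: "time": time; "qpos": joint angles; "joint_velocities": joint speeds; "joint_efforts": joint torques, N m; "tcp_pos": TCP position; "tool_rot": TCP orientation; "contact_force": force on the tool from outside, world axes, zero at the start; "moment": the same for the moment, N m; "opening": opening from 0.0 (shut) to 1.0 (fully open); "grasp_force": force on a finger pad.
Only numpy, scipy, OpenCV 4.12 (cv2) and the standard library are available. Lean on these libraries where they do the work, as an engineer would, in place of code of your own. Each camera call takes 0.05 s, during which the arm holds its last target. There are 200 camera calls.

TASK

The blue-capped dressing bottle in the chilled case is empty: slide back the clear guard door over it, take it out and stand it upright on the aluminium returns tray, then set the full blue-capped bottle from the table down gently (don't drop it) upright in the bay that it left. Slide the guard door fully shut again, so that both doors are closed, and leave the other bottles and everything else where they are.

Things in the scene. Friction and masses are not known exactly. Their poses are not given: they have to be found in the camera images.
- case: stainless chilled case, fixed, 330 (x) by 470 (y) by 226 mm high over its door rails. Origin under its centre, on the table; x points away from the robot, y to its left. Four bottle bays in a row along y; fingers have more room along x (about 40 mm or more beside a bottle). Bottles in it stand up to 195 mm, 6 mm under the doors: grip them by the cap, to keep the gripper's body above the rails
- bay0 (a point): middle of the floor of the leftmost (+y) bottle bay in the case, at the floor's height (50 mm above the table); a bay is 77 mm (case y) by 87 mm (case x) inside dividers 22 mm high; under the left door
- bay1 (a point): middle of the floor of the second from the left bottle bay in the case, at the floor's height (50 mm above the table); a bay is 77 mm (case y) by 87 mm (case x) inside dividers 22 mm high; under the left door
- bay2 (a point): middle of the floor of the third from the left bottle bay in the case, at the floor's height (50 mm above the table); a bay is 77 mm (case y) by 87 mm (case x) inside dividers 22 mm high; under the right door
- bay3 (a point): middle of the floor of the rightmost bottle bay in the case, at the floor's height (50 mm above the table); a bay is 77 mm (case y) by 87 mm (case x) inside dividers 22 mm high; under the right door
- door_left (a joint): left clear guard door, 218 mm wide, on the upper track (its top face 218 mm above the table): 0 m shut, grows to 0.165 m at its open stop as it slides along the case's -y (to the robot's right) over the right door. It takes about 2 N to move and stays where it is left; clears both left bays from 0.155 m on
- door_right (a joint): right clear guard door, 218 mm wide, on the lower track (its top face 207 mm above the table): 0 m shut, grows to 0.165 m at its open stop as it slides along the case's +y (to the robot's left) under the left door. About 2 N to move, stays where it is left; clears both right bays from 0.155 m on
- door_left_pull (a point): centre of the top of the left door's black pull, an upright fin 90 mm long (case x), 10 mm thick (case y), its top 258 mm above the table, 40 mm above its door, at the door's outer end (16 mm from its left edge); moves with the door. Pinch it along the case's y from above or push its side
- door_right_pull (a point): centre of the top of the right door's black pull, the same fin with its top also at 258 mm (51 mm above its door), 16 mm from the right edge of the right door; moves with the door
- empty_mid (a point): the empty bottle: clear, see-through body, blue cap, about 40 g, standing in one of the four bays. 48 mm in diameter, 145 mm tall: straight body to 92 mm, shoulder, then a round screw cap 44 mm in diameter from 116 to 145 mm above its foot. The point is the bottle's centre, half-way up (72.5 mm above its foot, 58 mm below the middle of the cap); z points to the cap.
- full_mid (a point): the full bottle: cream-coloured body, blue cap, about 0.3 kg, standing on the table between the case and the tray. 48 mm in diameter, 145 mm tall: straight body to 92 mm, shoulder, then a round screw cap 44 mm in diameter from 116 to 145 mm above its foot. The point is the bottle's centre, half-way up (72.5 mm above its foot, 58 mm below the middle of the cap); z points to the cap.
- tray: aluminium returns tray (small sheet pan), fixed, at the right: 241 mm (its x) by 165 mm (its y), rim 27 mm high, floor 4 mm above the table. Origin at the centre of its underside; x points away from the robot, turned a little. A used white ramekin stands on its +x end (75 mm from the centre); the -x part is free
- spare_mid (a point): spare bottle with orange-red body and red cap standing on the table near the full one: not to be moved. Same shape and point
- french_mid (a point): orange-red bottle with red cap in a bay, to be left alone. Same shape and point
- mustard_mid (a point): mustard-yellow bottle with yellow cap in a bay, to be left alone. Same shape and point
- balsamic_mid (a point): dark brown bottle with black cap in a bay, to be left alone. Same shape and point
- ramekin: white ramekin on the tray, 60 mm in diameter, 36 mm high, origin at the centre of its underside: leave it
- salt: salt shaker on the table, 42 mm in diameter, 73 mm high, origin under its centre: leave it
- pepper: pepper shaker, the same size: leave it
Things that resemble listed ones, but are neither listed nor needed, are in the scene too. Of the things that look like the part that bears full_mid, the largest one is meant.

How it is judged:
On the way, in this order (a step that is already met when the one before it is completed fails the run):
1. a guard door is slid open (value of joint any of door_left, door_right above 0.11 m), for 0.1 s.
2. the empty bottle stands upright on the returns tray, let go (x of empty_mid in the frame of tray between -0.105 and 0.105 m and y of empty_mid in the frame of tray between -0.07 and 0.07 m and z of empty_mid in the frame of tray between 0.07 and 0.086 m and angle between empty_mid's own z axis and vertical below 0.15 rad and linear speed of empty below 0.03 m/s and contact force between the fingers and empty below 0.1 N), for 0.2 s.
3. the full bottle stands upright on the floor of the free bay, let go ((horizontal distance between full_mid and bay0 below 0.026 m or horizontal distance between full_mid and bay1 below 0.026 m or horizontal distance between full_mid and bay2 below 0.026 m or horizontal distance between full_mid and bay3 below 0.026 m) and z of full_mid in the frame of case between 0.116 and 0.131 m and angle between full_mid's own z axis and vertical below 0.12 rad and linear speed of full below 0.03 m/s and contact force between the fingers and full below 0.1 N), for 0.2 s.
At the end, for the whole second after the job is handed in: Both guard doors are shut (within 6 mm of home), the full bottle stands upright (within 7 degrees) on the floor of the bay that the empty one left (within 26 mm of its middle), the empty bottle stands upright (within 9 degrees) on the returns tray, both let go and at rest (all of step 2 and all of step 3 and value of joint each of door_left, door_right below 0.006 m); the robot touches nothing.
It fails at once if one of the other bottles in the case is shifted more than 30 mm or knocked over (distance of any of french_mid, mustard_mid, balsamic_mid from where it was at the start of the episode above 0.03 m or angle between any of french_mid, mustard_mid, balsamic_mid's own z axis and vertical above 0.4 rad).
It fails at once if the spare red-capped bottle is shifted more than 30 mm or knocked over (distance of spare_mid from where it was at the start of the episode above 0.03 m or angle between spare_mid's own z axis and vertical above 0.4 rad).
It fails at once if the ramekin, the salt or the pepper is shifted more than 30 mm or knocked over (distance of any of ramekin, salt, pepper from where it was at the start of the episode above 0.03 m or angle between any of ramekin, salt, pepper's own z axis and vertical above 0.4 rad).
It fails at once if the full bottle is dropped (moves faster than 0.5 m/s while not held) (linear speed of full above 0.5 m/s and contact force between the fingers and full below 0.1 N).
It also fails if it takes over 72 s, if anything falls off the work surface, if the arm or the gripper's body presses on something with over 40 N, if the wrist force passes 120 N, or if a joint passes its speed limit or range.

## Working session

There is one attempt and no reset: what is moved stays moved. The work goes in short steps, Python scripts to look and compute and a shell command to move; the robot and the scene stay as the last step left them, time stands still between calls to the robot, and variables do not carry over. Pictures are saved under pics/ and viewed, at most 10 in all, crops included, and the job is handed in when it is done.

```bash
mkdir -p pics; ls
python3 - <<'E'
from plant import sensors, viewer, ctrl
import cv2
print(sensors.read_state()); print(ctrl.grip_depth)
for n in("scene","top"):
    cv2.imwrite(f"pics/{n}0.png",viewer.grab_frame(n)); print(viewer.calibration(n))
print(viewer.calibration("wrist"))
E
```

```text
pics
{'time': 0.0, 'qpos': array([ 1.23841065e+00,  3.00460855e-01,  1.52158948e+00,  1.47683664e-05,
        1.32069543e+00, -6.65827658e-02]), 'joint_velocities': array([ 0.00038079, -0.00098276,  0.00161896, -0.00109296,  0.00021192,
        0.00122378]), 'joint_efforts': array([ 2.30516940e-03, -5.31812489e+01, -3.52731156e+01,  7.08895829e-02,
        2.45453732e-02, -1.42888407e-04]), 'tcp_pos': array([0.1443795 , 0.53043669, 0.2048884 ]), 'tool_rot': array([ 1.32512359e-01,  9.91181185e-01, -5.63704497e-04, -1.21264013e-04]), 'contact_force': array([ 0.02517348, -0.60063879,  0.51799269]), 'moment': array([-0.02080954, -0.0041654 ,  0.04128528]), 'grasp_force': 0.0, 'opening': 1.0033211501352093}
0.0188
{'mtx': array([[372.00653956,   0.        , 253.07898511],
       [  0.        , 372.00653956, 189.15619651],
       [  0.        ,   0.        ,   1.        ]]), 'D': array([-0.10937504,  0.        ,  0.        ,  0.        ,  0.        ]), 'origin': array([ 0.2561511 , -0.18256049,  1.27248417]), 'orientation': array([ 0.14004328, -0.08467296, -0.51306272,  0.84260609])}
{'mtx': array([[389.90905785,   0.        , 251.5757921 ],
       [  0.        , 389.90905785, 188.94143999],
       [  0.        ,   0.        ,   1.        ]]), 'D': array([0.04114109, 0.        , 0.        , 0.        , 0.        ]), 'origin': array([ 0.39032871, -0.00745507,  1.20901393]), 'orientation': array([ 0.05865718, -0.06850275, -0.69575253,  0.71259745])}
{'mtx': array([[271.50347519,   0.        , 261.10728871],
       [  0.        , 271.50347519, 189.58536884],
       [  0.        ,   0.        ,   1.        ]]), 'D': array([-0.05759879,  0.        ,  0.        ,  0.        ,  0.        ]), 'origin': array([0.06540316, 0.55191064, 0.38312382]), 'orientation': array([-0.11297921, -0.08603298,  0.60081788,  0.7866714 ])}
```

View pics/scene0.png

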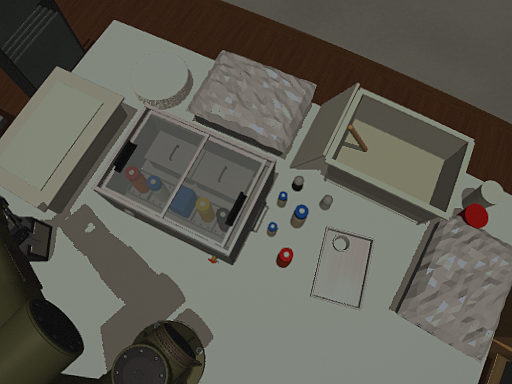

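View pics/top0.png

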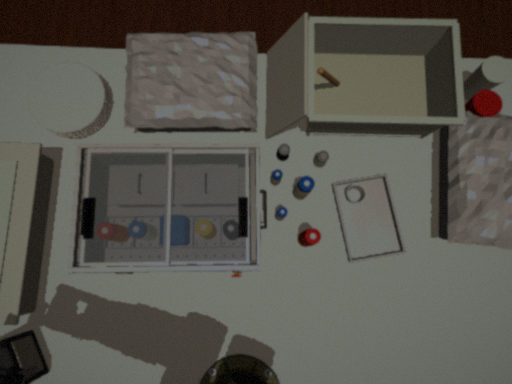

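The scene picture shows a case with red (135,175), blue (154,184), yellow and black caps, the tray at (342,268). The top picture has the empty's cap at (138,229), the full bottle at (306,184), smaller decoys at (277,174) and (281,212), and the spare at (312,237). I'll take sharper crops and measure.

```bash
cat > h.py <<'E'
import numpy as np, cv2
from scipy.spatial.transform import Rotation as R
from plant import sensors, viewer, ctrl
def ray(cal,px):
    p=cv2.undistortPoints(np.array([[px]],float),cal["mtx"],cal["D"])[0,0]
    return R.from_quat(cal["orientation"]).apply([p[0],-p[1],-1.])
def onplane(cal,px,z):
    d=ray(cal,px); o=np.array(cal["origin"]); return o+d*(z-o[2])/d[2]
def project(cal,P):
    q=R.from_quat(cal["orientation"]).inv().apply(np.atleast_2d(P)-cal["origin"])
    q=q*[1,-1,-1]
    return cv2.projectPoints(q.reshape(-1,1,3),np.zeros(3),np.zeros(3),cal["mtx"],cal["D"])[0][:,0]
def twoview(c1,p1,c2,p2):
    d1,d2=ray(c1,p1),ray(c2,p2); o1,o2=map(np.array,(c1["origin"],c2["origin"]))
    s=np.linalg.lstsq(np.c_[d1,-d2],o2-o1,rcond=None)[0]
    a,b=o1+s[0]*d1,o2+s[1]*d2; return (a+b)/2,np.linalg.norm(a-b)
E
python3 - <<'E'
from h import *
for n,(x,y,w,h) in {"top":(60,130,210,150),"scene":(85,100,300,220)}.items():
    im=cv2.imread(f"pics/{n}0.png"); c=im[y:y+h,x:x+w]
    s=800//w if n=="top" else 2.6
    cv2.imwrite(f"pics/{n}crop.png",cv2.convertScaleAbs(cv2.resize(c,None,fx=s,fy=s,interpolation=3),alpha=1.6))
    hsv=cv2.cvtColor(im,cv2.COLOR_BGR2HSV)
    for nm,lo,hi in (("blue",(100,120,40),(125,255,255)),("red",(0,150,60),(6,255,255)),("red2",(174,150,60),(180,255,255))):
        m=cv2.inRange(hsv,lo,hi); k,_,st,ce=cv2.connectedComponentsWithStats(m)
        for i in range(1,k):
            if st[i,4]>15: print(n,nm,st[i],ce[i].round(1))
E
```

```text
top blue [273 170   9  10  47] [276.8 174.5]
top blue [298 177  16  15 139] [305.5 184.1]
top blue [277 208  10   9  50] [281.3 212. ]
top red [473  89  29  28 530] [486.7 102.6]
top red [305 229  15  16 141] [311.5 236.2]
scene blue [279 192   8   9  45] [282.7 196. ]
scene blue [295 205  13  14 120] [300.9 211.8]
scene blue [268 222   9   9  46] [272.1 226.7]
scene red [465 203  23  25 429] [476.  215.3]
scene red [278 248  15  15 139] [285.4 255.2]
```

View pics/topcrop.png

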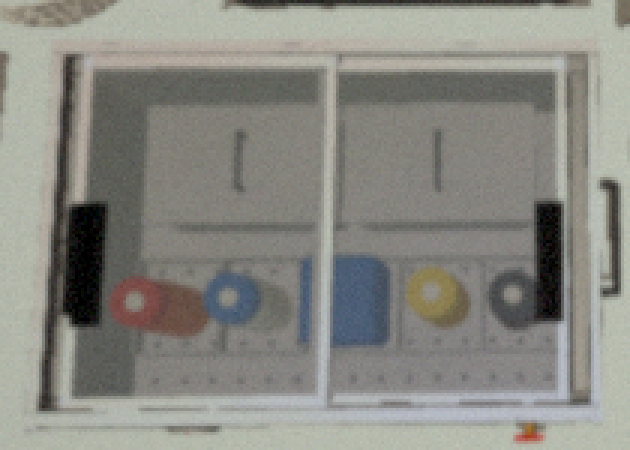

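View pics/scenecrop.png

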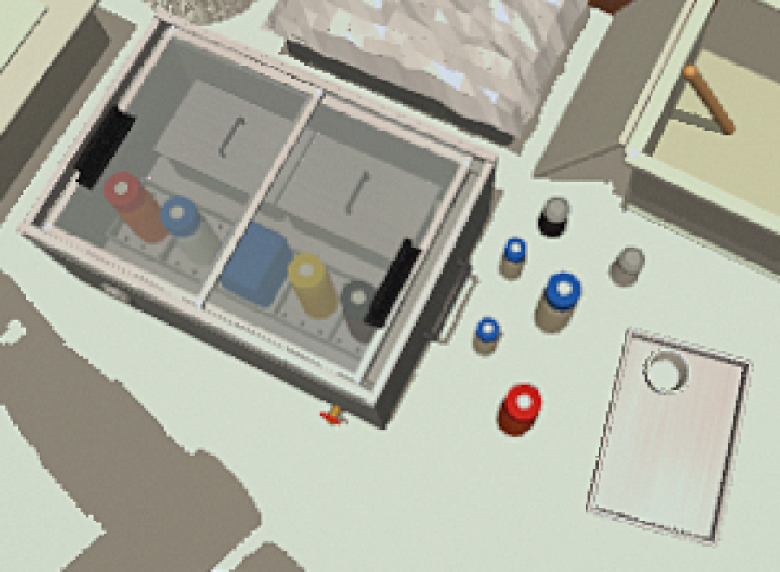

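Run:
```python
from h import *
T,S=viewer.calibration("top"),viewer.calibration("scene")
t=lambda x,y:(60+(x-1)/3,130+(y-1)/3); s=lambda x,y:(85+(x-.8)/2.6,100+(y-.8)/2.6)
print("full two",twoview(T,(305.5,184.1),S,(300.9,211.8)),onplane(T,(305.5,184.1),.14),onplane(S,(300.9,211.8),.14))
print("spare",twoview(T,(311.5,236.2),S,(285.4,255.2)))
for n,a,b in (("empty",(229,297),(180,214)),("red",(133,300),(122,188)),("yel",(432,291),(308,272)),("blk",(514,294),(360,298))):
    print(n,onplane(T,t(*a),.195),onplane(S,s(*b),.195),twoview(T,t(*a),S,s(*b)))
for c in ((62,52),(597,52),(600,415),(38,412)): print("rimT",onplane(T,t(*c),.226))
for c in ((165,18),(495,157),(372,395),(24,230)): print("rimS",onplane(S,s(*c),.226))
for c in ((75,204),(75,324)): print("pullT",onplane(T,t(*c),.258))
for c in ((130,112),(82,186)): print("pullS",onplane(S,s(*c),.258))
for c in ((628,332),(749,362),(715,542),(588,512)): print("trayS",onplane(S,s(*c),.027))
for c in ((333,187),(383,177),(402,251),(350,260)): print("trayT",onplane(T,c,.027))
print("salt",onplane(T,(284,150),.07),onplane(T,(322,157),.07),"dec",onplane(T,(276.8,174.5),.07),onplane(T,(281.3,212),.07), "ramek",onplane(T,(355,195),.036))
```

```text
full two (array([ 0.60555387, -0.17289852,  0.12535522]), np.float64(0.0001571254109960087)) [ 0.60271185 -0.17070683  0.14      ] [ 0.60102461 -0.17298072  0.14      ]
spare (array([ 0.45898694, -0.18953569,  0.12113572]), np.float64(0.0010028949574975236))
empty [0.46367422 0.27547188 0.195     ] [0.4617252  0.27164909 0.195     ] (array([0.46564578, 0.28139945, 0.17263257]), np.float64(0.0009375013972804744))
red [0.45942554 0.35625725 0.195     ] [0.45737416 0.3532983  0.195     ] (array([0.46088556, 0.36312135, 0.17551108]), np.float64(0.0003589674927266162))
yel [0.47265016 0.10230243 0.195     ] [0.46986773 0.09916045 0.195     ] (array([0.47429225, 0.10474322, 0.17329718]), np.float64(0.00030173287916578334))
blk [0.47169819 0.03151361 0.195     ] [0.47036275 0.03029023 0.195     ] (array([0.47227998, 0.03195875, 0.18604758]), np.float64(0.0003395807628605668))
rimT [0.66793949 0.42390179 0.226     ]
rimT [ 0.68130157 -0.03519475  0.226     ]
rimT [ 0.3716548  -0.04359626  0.226     ]
rimT [0.36552341 0.41223143 0.226     ]
rimS [0.66865408 0.41786192 0.226     ]
rimS [ 0.68711051 -0.03429762  0.226     ]
rimS [ 0.37466796 -0.03973091  0.226     ]
rimS [0.35365705 0.41367589 0.226     ]
pullT [0.53171862 0.38697204 0.258     ]
pullT [0.43519882 0.37725761 0.258     ]
pullS [0.53021077 0.36703632 0.258     ]
pullS [0.42623874 0.36524071 0.258     ]
trayS [ 0.62509189 -0.27329899  0.027     ]
trayS [ 0.66118011 -0.43347622  0.027     ]
trayS [ 0.42902462 -0.48185838  0.027     ]
trayS [ 0.39098824 -0.3231375   0.027     ]
trayT [ 0.61819136 -0.27291011  0.027     ]
trayT [ 0.65369233 -0.42822382  0.027     ]
trayT [ 0.42842035 -0.47586636  0.027     ]
trayT [ 0.39775891 -0.31994867  0.027     ]
salt [ 0.72012589 -0.11645087  0.07      ] [ 0.70124434 -0.23136314  0.07      ] dec [ 0.64369982 -0.09550306  0.07      ] [ 0.53119682 -0.10996383  0.07      ] ramek [ 0.59328795 -0.33764553  0.036     ]
```

Empty is in bay1, under the left door. I'll go above the left pull, with the finger line turned along case x.

```bash
python3 -m jog '[[[0,0,-1.6],[0,0,0]],[[0,0,-3.2],[0,0,1]],[[0,0,-4.8],[0,0,2.2]],[[-1.4,0,-5.8],[0,0,3.3]],[[-2.8,0,-5.8],[0,0,4.4]],[[-4.4,0.1,-5.8],[0,0,5.5]],[[-6,0.2,-5.8],[0,0,6.6]],[[-7.6,0.2,-5.8],[0,0,7.7]],[[-9.2,0.3,-5.8],[0,0,8.8]],[[-10.8,0.3,-5.8],[0,0,9.9]],[[-12.3,0.4,-5.8],[0,0,11]],[[-13.8,0.4,-5.8],[0,0,12.1]]]' 0
python3 -m jog '[[[0,0,0],[0,0,0]],[[0,0,0],[0,0,0]]]'
python3 - <<'E'
from h import *
st=sensors.read_state(); print(st["tcp_pos"],R.from_quat(st["tool_rot"]).as_matrix().round(3),st["qpos"].round(2))
cv2.imwrite("pics/w1.png",viewer.grab_frame("wrist"))
E
```

```text
time: 1.1
tcp_pos: [0.4818, 0.4489, 0.3499]
tool_rot: [0.696, 0.718, -0.0, -0.0]
contact_force: [-0.1, 0.6, 0.4]
opening: 0.185
grasp_force: 0.0
time: 1.27
tcp_pos: [0.4814, 0.4488, 0.3489]
tool_rot: [0.694, 0.72, -0.001, -0.0]
contact_force: [-0.6, 0.6, 0.3]
opening: 0.047
grasp_force: 0.0
[0.48142127 0.44881707 0.34886446] [[-0.036  0.999 -0.002]
 [ 0.999  0.036 -0.001]
 [-0.001 -0.002 -1.   ]] [0.69 0.52 0.9  0.   1.73 0.66]
```

View pics/w1.png

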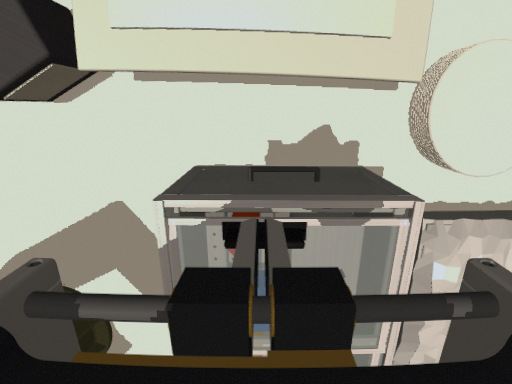

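Wrist view: the case's left rim runs along row ~200 (columns 162–420), and the black fin spans columns 222–307, rows 222–246, partly hidden by the fingers.

Run:
```python
from h import *
c=viewer.calibration("wrist")
for p in ((160,203),(421,203)): print("rim",onplane(c,p,.226).round(4))
for p in ((222,222),(307,222),(222,235),(307,235),(222,246),(307,246)): print("fin",p,onplane(c,p,.258).round(4),onplane(c,p,.218).round(4))
```

```text
rim [0.3614 0.422  0.226 ]
rim [0.6729 0.4336 0.226 ]
fin (222, 222) [0.4395 0.4146 0.258 ] [0.4339 0.3973 0.218 ]
fin (307, 222) [0.5308 0.418  0.258 ] [0.5388 0.4012 0.218 ]
fin (222, 235) [0.4394 0.3992 0.258 ] [0.4338 0.3796 0.218 ]
fin (307, 235) [0.5322 0.4027 0.258 ] [0.5403 0.3836 0.218 ]
fin (222, 246) [0.4393 0.3858 0.258 ] [0.4337 0.3643 0.218 ]
fin (307, 246) [0.5333 0.3893 0.258 ] [0.5417 0.3683 0.218 ]
```

```bash
python3 -m jog '[[[0,0,1.5],[0,0,0]],[[0,0,3],[0,0,0]],[[0,0,4.4],[0,0,0]],[[-0.4,0,4.4],[0,0,0]],[[-1,0,4.4],[0,0,0]],[[-1.4,0,4.4],[0,0,0]],[[-1.4,0,4.4],[0,0,0]]]' 0
python3 -m jog '[[[-0.2,0,0],[0,0,0]],[[-0.2,0,0],[0,0,0]],[[-0.2,0,0],[0,0,0]]]'
python3 -m jog '[[[-0.2,0,0],[0,0,0]],[[-0.2,0,0],[0,0,0]],[[-0.2,0,0],[0,0,0]]]'
python3 -m jog '[[[-0.2,0,0],[0,0,0]],[[-0.2,0,0],[0,0,0]],[[-0.2,0,0],[0,0,0]]]'
```

```text
time: 1.9
tcp_pos: [0.4815, 0.4136, 0.2433]
tool_rot: [0.694, 0.72, 0.001, 0.0]
contact_force: [-0.6, -0.0, -0.2]
opening: 0.005
grasp_force: 0.0
time: 2.15
tcp_pos: [0.4815, 0.41, 0.2411]
tool_rot: [0.694, 0.72, 0.0, 0.0]
contact_force: [-0.0, 0.1, -0.2]
opening: 0.008
grasp_force: 0.0
time: 2.4
tcp_pos: [0.4817, 0.4047, 0.2404]
tool_rot: [0.694, 0.72, -0.0, -0.0]
contact_force: [0.3, 0.1, -0.6]
opening: 0.004
grasp_force: 0.0
time: 2.65
tcp_pos: [0.4819, 0.3995, 0.2405]
tool_rot: [0.694, 0.72, -0.0, 0.0]
contact_force: [0.1, -0.4, -0.7]
opening: 0.002
grasp_force: 0.0
```

```bash
python3 -m jog '[[[-0.2,0,0],[0,0,0]],[[-0.4,0,0],[0,0,0]],[[-0.6,0,0],[0,0,0]],[[-0.8,0,0],[0,0,0]]]'
python3 -m jog '[[[-0.5,0,0],[0,0,0]],[[-1,0,0],[0,0,0]],[[-1.6,0,0],[0,0,0]],[[-2.2,0,0],[0,0,0]],[[-2.8,0,0],[0,0,0]],[[-3.4,0,0],[0,0,0]]]'
python3 - <<'E'
from h import *
cv2.imwrite("pics/t2.png",cv2.resize(viewer.grab_frame("top")[130:280,60:270],None,fx=3,fy=3,interpolation=2))
E
```

```text
time: 2.98
tcp_pos: [0.4825, 0.3793, 0.2404]
tool_rot: [0.694, 0.72, -0.0, -0.0]
contact_force: [-1.9, 2.4, 0.3]
opening: 0.008
grasp_force: 1.1
time: 3.48
tcp_pos: [0.4858, 0.2932, 0.2404]
tool_rot: [0.694, 0.72, -0.0, -0.0]
contact_force: [-1.4, 3.3, 0.5]
opening: 0.002
grasp_force: 1.3
```

View pics/t2.png

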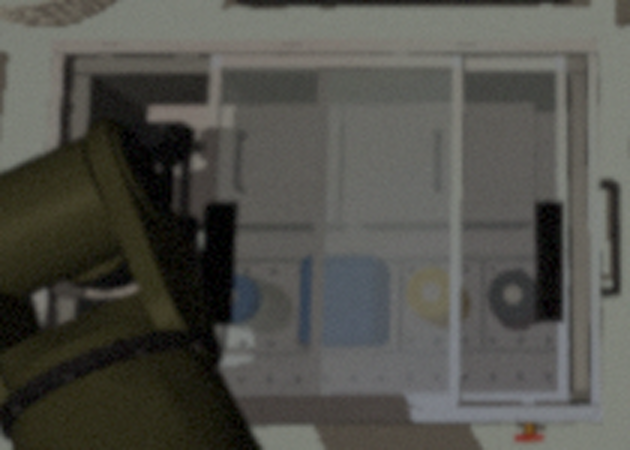

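The picture shows the door's trailing edge moved from crop column 328 to 456 and the fin now at column ~220.

Run:
```python
from h import *
T=viewer.calibration("top"); t=lambda x,y:(60+(x-1)/3,130+(y-1)/3)
a,b=onplane(T,t(328,300),.218),onplane(T,t(456,300),.218); print(a,b,a-b)
a,b=onplane(T,t(78,264),.218),onplane(T,t(215,264),.218); print(a,b,a-b)
```

```text
[0.46128076 0.18655046 0.218     ] [0.46367859 0.07930028 0.218     ] [-0.00239783  0.10725017  0.        ]
[0.48694941 0.39603481 0.218     ] [0.48943878 0.28284461 0.218     ] [-0.00248937  0.1131902   0.        ]
```

```bash
python3 -m jog '[[[-0.6,0,0],[0,0,0]],[[-1.2,0,0],[0,0,0]],[[-1.8,0,0],[0,0,0]],[[-1.9,0,0],[0,0,0]],[[-1.9,0,0],[0,0,0]]]'
python3 -m jog '[[[-0.1,0,0],[0,0,0]],[[-0.1,0,0],[0,0,0]],[[-0.1,0,0],[0,0,0]]]'
python3 -m jog '[[[-0.1,0,0],[0,0,0]],[[-0.1,0,0],[0,0,0]],[[-0.1,0,0],[0,0,0]]]'
```

```text
time: 3.95
tcp_pos: [0.4879, 0.2462, 0.2406]
tool_rot: [0.694, 0.72, 0.0, 0.0]
contact_force: [1.2, -0.1, -0.5]
opening: 0.007
grasp_force: 0.0
time: 4.2
tcp_pos: [0.4877, 0.2451, 0.2403]
tool_rot: [0.693, 0.721, -0.0, -0.0]
contact_force: [-0.5, -0.5, -0.4]
opening: 0.003
grasp_force: 0.0
time: 4.45
tcp_pos: [0.4878, 0.2425, 0.2403]
tool_rot: [0.694, 0.72, -0.0, -0.0]
contact_force: [-0.5, 1.1, -0.1]
opening: 0.007
grasp_force: 0.3
```

```bash
for i in 1; do python3 -m jog '[[[-0.1,0,0],[0,0,0]],[[-0.1,0,0],[0,0,0]],[[-0.1,0,0],[0,0,0]]]'; done
python3 -m jog '[[[-0.1,0,0],[0,0,0]],[[-0.1,0,0],[0,0,0]],[[-0.1,0,0],[0,0,0]]]'
python3 -m jog '[[[-0.1,0,0],[0,0,0]],[[-0.1,0,0],[0,0,0]],[[-0.1,0,0],[0,0,0]]]'
```

```text
time: 4.7
tcp_pos: [0.4879, 0.2397, 0.2404]
tool_rot: [0.694, 0.72, -0.0, 0.0]
contact_force: [-0.7, -0.2, 0.2]
opening: 0.007
grasp_force: 0.2
time: 4.95
tcp_pos: [0.4881, 0.2371, 0.2405]
tool_rot: [0.694, 0.72, -0.0, 0.0]
contact_force: [-0.5, 0.2, 0.0]
opening: 0.005
grasp_force: 0.0
time: 5.2
tcp_pos: [0.4881, 0.2369, 0.2406]
tool_rot: [0.693, 0.721, 0.002, -0.001]
contact_force: [0.7, 16.1, -3.0]
opening: 0.007
grasp_force: 8.4
```

```bash
python3 -m jog '[[[0.4,0,0],[0,0,0]],[[0.6,0,-1],[0,0,0]],[[1,0,-2.5],[0,0,0]],[[2,-0.5,-3.5],[0,0,0]],[[2.5,-1,-3.6],[0,0,0]],[[2.5,-1,-3.6],[0,0,0]],[[2.5,-1,-3.6],[0,0,0]]]' 1
python3 - <<'E'
from h import *
st=sensors.read_state(); print(st["tcp_pos"],st["opening"])
im=viewer.grab_frame("wrist"); cv2.imwrite("pics/w2.png",im)
hsv=cv2.cvtColor(im,cv2.COLOR_BGR2HSV); m=cv2.inRange(hsv,(100,120,40),(125,255,255)); k,_,s,ce=cv2.connectedComponentsWithStats(m)
c=viewer.calibration("wrist")
for i in range(1,k):
    if s[i,4]>60: print(s[i],ce[i].round(1),onplane(c,ce[i],.195).round(4),onplane(c,ce[i],.180).round(4))
E
```

```text
time: 5.78
tcp_pos: [0.4605, 0.2966, 0.3304]
tool_rot: [0.693, 0.721, -0.0, 0.0]
contact_force: [-0.3, -0.8, -1.4]
opening: 0.466
grasp_force: 0.0
[0.46051967 0.29661323 0.33037338] 0.46628553776828013
[ 237  176   54   57 2165] [263.  209.3] [0.4646 0.2613 0.195 ] [0.465  0.2557 0.18  ]
```

View pics/w2.png

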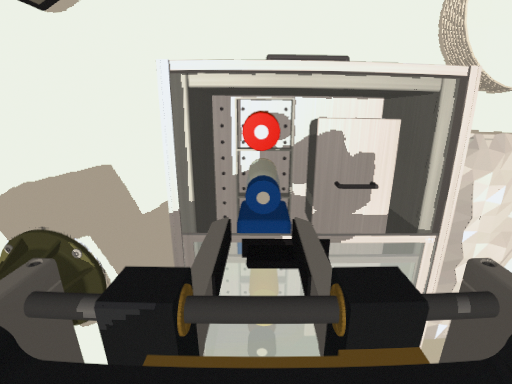

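Wrist view: the door is clear of the bay, with the empty's cap top centred at (263,197), red at (262,132), and a blue block just behind at (263,215).

Run:
```python
from h import *
c=viewer.calibration("wrist"); st=sensors.read_state(); M=R.from_quat(st["tool_rot"])
for z in (.195,.190): 
    p=onplane(c,(263,197),z); d=M.inv().apply(p-st["tcp_pos"])/.025; print(p.round(4),d.round(2))
print("red",onplane(c,(262,132),.195).round(4),"fin",onplane(c,(262,240),.258).round(4),onplane(c,(262,268),.258).round(4))
```

```text
[0.464  0.2771 0.195 ] [-0.76  0.1   5.39]
[0.4641 0.2755 0.19  ] [-0.82  0.1   5.59]
red [0.4598 0.3543 0.195 ] fin [0.4635 0.2514 0.258 ] [0.4648 0.2188 0.258 ]
```

```bash
python3 -m jog '[[[-0.4,0.1,0],[0,0,0]],[[-0.8,0.1,0.5],[0,0,0]],[[-0.8,0.1,2],[0,0,0]],[[-0.8,0.1,3.5],[0,0,0]],[[-0.8,0.1,5],[0,0,0]],[[-0.8,0.1,6],[0,0,0]],[[-0.8,0.1,6.6],[0,0,0]],[[-0.8,0.1,6.65],[0,0,0]],[[-0.8,0.1,6.65],[0,0,0]]]' 0.75
python3 -m jog '[[[0,0,0],[0,0,0]],[[0,0,0],[0,0,0]],[[0,0,0],[0,0,0]],[[0,0,0],[0,0,0]],[[0,0,0],[0,0,0]],[[0,0,0],[0,0,0]]]' 0.3 10
```

```text
time: 6.58
tcp_pos: [0.4643, 0.2753, 0.1637]
tool_rot: [0.694, 0.72, -0.001, -0.0]
contact_force: [-0.0, 0.1, 0.7]
opening: 0.75
grasp_force: 0.0
time: 7.08
tcp_pos: [0.4642, 0.2766, 0.1647]
tool_rot: [0.694, 0.72, 0.0, 0.0]
contact_force: [-0.8, 0.1, 4.1]
opening: 0.467
grasp_force: 10.0
```

```bash
python3 -m jog '[[[0,0,-0.5],[0,0,0]],[[0,0,-1.5],[0,0,0]],[[0,0,-3],[0,0,0]],[[0,0,-4.5],[0,0,0]],[[0,0,-6],[0,0,0]],[[0,0,-7.5],[0,0,0]],[[0,0,-9],[0,0,0]],[[-0.5,0,-10],[0,0,0]],[[-1.8,0,-10],[0,0,0]],[[-3.3,0,-10],[0,0,0]],[[-4.9,-0.1,-10],[0,0,0]],[[-6.5,-0.1,-10],[0,0,0]]]'
python3 -m jog '[[[-1.6,0,0],[0,0,0]],[[-3.2,-0.1,0],[0,0,0]],[[-4.8,-0.1,0],[0,0,0]],[[-6.4,-0.1,0],[0,0,0]],[[-8,-0.1,0],[0,0,0]],[[-9.6,-0.2,0],[0,0,0]],[[-11.2,-0.2,0],[0,0,0]],[[-12.8,-0.2,0],[0,0,0]],[[-14.4,-0.2,0],[0,0,0]],[[-16,-0.3,0],[0,0,0]],[[-17.6,-0.3,0],[0,0,0]],[[-18.7,-0.3,0],[0,0,0]]]'
python3 -m jog '[[[-0.7,0,0],[0,0,0]],[[-1.2,0,0],[0,0,0]],[[-1.2,0,0],[0,0,0]],[[-1.2,0,0],[0,0,0]]]'
python3 - <<'E'
from h import *
im=viewer.grab_frame("top"); cv2.imwrite("pics/t3.png",cv2.resize(im[130:290,240:440],None,fx=3,fy=3)); print(sensors.read_state()["qpos"].round(2))
E
```

```text
time: 8.08
tcp_pos: [0.4671, 0.1126, 0.4142]
tool_rot: [0.693, 0.721, 0.0, 0.0]
contact_force: [0.3, 0.2, -0.4]
opening: 0.467
grasp_force: 10.0
time: 9.08
tcp_pos: [0.4772, -0.3565, 0.4135]
tool_rot: [0.694, 0.72, -0.0, -0.0]
contact_force: [0.0, 0.7, -0.5]
opening: 0.464
grasp_force: 10.0
time: 9.42
tcp_pos: [0.479, -0.3835, 0.4137]
tool_rot: [0.694, 0.72, 0.0, -0.0]
contact_force: [-0.5, 0.7, -0.6]
opening: 0.466
grasp_force: 10.0
[-0.73  0.41  0.9   0.    1.83 -0.77]
```

View pics/t3.png

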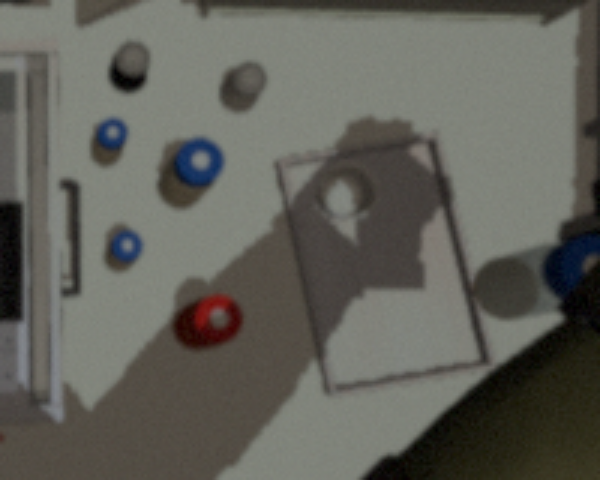

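The picture shows the bottle hanging with cap at crop (580,265) and foot at (508,290), so it looks off the tray through parallax. I'll check this by projection.

Run:
```python
from h import *
T=viewer.calibration("top"); p=sensors.read_state()["tcp_pos"]
for z in (.004,.30,.445): print(z,((project(T,[p[0],p[1],z])-[240,130])*3).round())
print(project(T,[.477,-.387,.004]))
```

```text
0.004 [[383. 311.]]
0.3 [[502. 286.]]
0.445 [[593. 267.]]
[[369.18996621 234.36666577]]
```

```bash
python3 -m jog '[[[0,0,1],[0,0,0]],[[0,0,2.5],[0,0,0]],[[0,0,4],[0,0,0]],[[0,0,5.5],[0,0,0]],[[0,0,7],[0,0,0]],[[0,0,8.5],[0,0,0]],[[0,0,9.8],[0,0,0]],[[0,0,10.7],[0,0,0]],[[0,0,11.3],[0,0,0]],[[0,0,11.6],[0,0,0]],[[0,0,11.6],[0,0,0]]]'
python3 -m jog '[[[0,0,0.1],[0,0,0]],[[0,0,0.1],[0,0,0]],[[0,0,0.1],[0,0,0]]]'
python3 -m jog '[[[0,0,0.1],[0,0,0]],[[0,0,0.1],[0,0,0]],[[0,0,0.1],[0,0,0]]]'
```

```text
time: 10.38
tcp_pos: [0.4789, -0.3823, 0.1233]
tool_rot: [0.693, 0.721, -0.0, -0.001]
contact_force: [-0.6, -0.0, -1.0]
opening: 0.467
grasp_force: 10.0
time: 10.63
tcp_pos: [0.4794, -0.3836, 0.1229]
tool_rot: [0.694, 0.72, 0.0, 0.001]
contact_force: [0.1, -0.3, -0.3]
opening: 0.466
grasp_force: 10.0
time: 10.88
tcp_pos: [0.479, -0.3835, 0.1193]
tool_rot: [0.694, 0.72, -0.0, 0.0]
contact_force: [-0.1, -0.5, -0.9]
opening: 0.467
grasp_force: 10.0
```

```bash
python3 -m jog '[[[0,0,0.06],[0,0,0]],[[0,0,0.06],[0,0,0]],[[0,0,0.06],[0,0,0]]]'
python3 -m jog '[[[0,0,0.04],[0,0,0]],[[0,0,0.04],[0,0,0]],[[0,0,0.04],[0,0,0]]]'
python3 -m jog '[[[0,0,0.04],[0,0,0]],[[0,0,0.04],[0,0,0]],[[0,0,0.04],[0,0,0]]]'
```

```text
time: 11.13
tcp_pos: [0.4791, -0.3838, 0.1186]
tool_rot: [0.694, 0.72, -0.0, 0.001]
contact_force: [-1.1, 0.2, 6.3]
opening: 0.464
grasp_force: 10.0
time: 11.38
tcp_pos: [0.4793, -0.3841, 0.1184]
tool_rot: [0.694, 0.72, -0.0, 0.001]
contact_force: [-2.9, 1.0, 11.5]
opening: 0.467
grasp_force: 10.0
time: 11.63
tcp_pos: [0.4795, -0.3843, 0.1178]
tool_rot: [0.694, 0.72, -0.0, 0.002]
contact_force: [-3.2, 0.1, 14.5]
opening: 0.462
grasp_force: 10.0
```

```bash
python3 -m jog '[[[0,0,-0.12],[0,0,0]],[[0,0,-0.12],[0,0,0]],[[0,0,-0.12],[0,0,0]],[[0,0,-0.12],[0,0,0]]]' 0.75
python3 -m jog '[[[0,0,-0.5],[0,0,0]],[[0,0,-1.5],[0,0,0]],[[0,0,-3],[0,0,0]],[[0,0,-4.5],[0,0,0]],[[0,0,-6],[0,0,0]],[[1,0.7,-6.5],[0,0,0]],[[2.3,1.4,-6.5],[0,0,0]],[[3.6,2.1,-6.5],[0,0,0]],[[4.9,2.8,-6.5],[0,0,0]],[[6.2,3.5,-6.5],[0,0,0]],[[7.5,4.2,-6.5],[0,0,0]],[[8.8,4.9,-6.5],[0,0,0]]]'
python3 -m jog '[[[0.3,0.3,0],[0,0,0]],[[0.3,0.3,0],[0,0,0]],[[0.3,0.3,0],[0,0,0]]]'
python3 - <<'E'
from h import *
st=sensors.read_state(); M=R.from_quat(st["tool_rot"]); c=viewer.calibration("wrist")
im=viewer.grab_frame("wrist"); cv2.imwrite("pics/w3.png",im)
m=cv2.inRange(cv2.cvtColor(im,cv2.COLOR_BGR2HSV),(100,120,40),(125,255,255)); k,_,s,ce=cv2.connectedComponentsWithStats(m)
for i in range(1,k):
    if s[i,4]>60: p=onplane(c,ce[i],.142); print(s[i],ce[i].round(1),p.round(4),(M.inv().apply(p-st["tcp_pos"])/.025).round(2))
T=viewer.grab_frame("top"); cv2.imwrite("pics/t4.png",T)
E
```

```text
time: 11.97
tcp_pos: [0.479, -0.3833, 0.1184]
tool_rot: [0.694, 0.72, 0.0, -0.0]
contact_force: [0.0, -0.9, 0.0]
opening: 0.713
grasp_force: 0.0
time: 12.97
tcp_pos: [0.5935, -0.1571, 0.2822]
tool_rot: [0.694, 0.72, 0.0, 0.0]
contact_force: [0.6, -0.5, -0.5]
opening: 0.754
grasp_force: 0.0
time: 13.22
tcp_pos: [0.6002, -0.1515, 0.2815]
tool_rot: [0.693, 0.721, -0.0, 0.0]
contact_force: [0.3, 1.0, 0.6]
opening: 0.747
grasp_force: 0.0
[282 120  22  22 312] [292.6 130.6] [ 0.6343 -0.0905  0.142 ] [2.39 1.46 5.58]
[199 129  23  22 324] [210.4 138.9] [ 0.5397 -0.1035  0.142 ] [ 2.01 -2.34  5.58]
[248 176  34  38 879] [264.2 194.5] [ 0.6048 -0.1685  0.142 ] [-0.69  0.16  5.58]
[173 323  17  22 211] [181.1 332.8] [ 0.4911 -0.3874  0.142 ] [-9.26 -4.73  5.58]
```

View pics/w3.png

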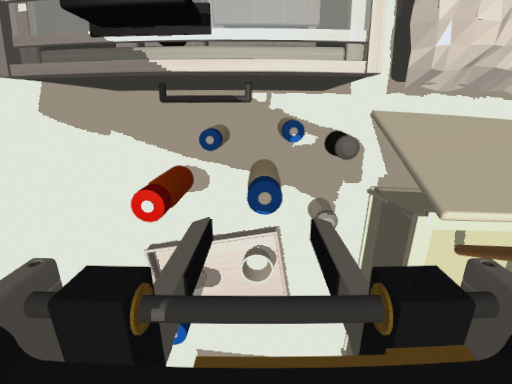

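Wrist view: full cap at (265,197), red spare at (150,205), decoys at (210,139) and (293,131). The empty's cap is just visible on the tray at (181,333).

```bash
python3 -m jog '[[[-0.4,0.1,0],[0,0,0]],[[-0.8,0.15,0.5],[0,0,0]],[[-0.8,0.15,2],[0,0,0]],[[-0.8,0.15,3.5],[0,0,0]],[[-0.8,0.15,5],[0,0,0]],[[-0.8,0.15,6],[0,0,0]],[[-0.8,0.15,6.6],[0,0,0]],[[-0.8,0.15,6.7],[0,0,0]],[[-0.8,0.15,6.7],[0,0,0]]]' 0.75
python3 -m jog '[[[0,0,0],[0,0,0]],[[0,0,0],[0,0,0]],[[0,0,0],[0,0,0]],[[0,0,0],[0,0,0]],[[0,0,0],[0,0,0]],[[0,0,0],[0,0,0]]]' 0.3 25
```

```text
time: 14.07
tcp_pos: [0.6042, -0.1722, 0.1125]
tool_rot: [0.694, 0.72, -0.0, -0.001]
contact_force: [-0.7, 0.3, -0.7]
opening: 0.752
grasp_force: 0.0
time: 14.57
tcp_pos: [0.6051, -0.1711, 0.1144]
tool_rot: [0.694, 0.72, 0.0, 0.001]
contact_force: [-1.1, 0.1, 5.2]
opening: 0.465
grasp_force: 25.0
```

```bash
python3 -m jog '[[[0,0,-0.5],[0,0,0]],[[0,0,-1.5],[0,0,0]],[[0,0,-3],[0,0,0]],[[0,0,-4.5],[0,0,0]],[[0,0,-6],[0,0,0]],[[0,0,-7.5],[0,0,0]],[[0,0,-9],[0,0,0]],[[0,0,-10.5],[0,0,0]],[[0.3,-0.1,-11.7],[0,0,0]],[[1.2,-0.4,-12],[0,0,0]],[[2.4,-0.7,-12],[0,0,0]],[[3.8,-1.1,-12],[0,0,0]]]'
python3 -m jog '[[[1.5,-0.4,0],[0,0,0]],[[3,-0.8,0],[0,0,0]],[[4.5,-1.2,0],[0,0,0]],[[6,-1.6,0],[0,0,0]],[[7.5,-2,0],[0,0,0]],[[9,-2.5,0],[0,0,0]],[[10.5,-2.9,0],[0,0,0]],[[12,-3.3,0],[0,0,0]],[[13.2,-3.6,0],[0,0,0]],[[14,-3.8,0],[0,0,0]],[[14.3,-3.9,0],[0,0,0]],[[14.3,-3.9,0],[0,0,0]]]'
python3 -m jog '[[[0,0,0],[0,0,0]],[[0,0,0],[0,0,0]]]'
```

```text
time: 15.57
tcp_pos: [0.5732, -0.0769, 0.4143]
tool_rot: [0.694, 0.72, 0.0, 0.0]
contact_force: [1.4, 0.6, -2.3]
opening: 0.462
grasp_force: 25.0
time: 16.57
tcp_pos: [0.462, 0.2775, 0.414]
tool_rot: [0.693, 0.721, -0.0, -0.0]
contact_force: [0.3, -0.0, -2.3]
opening: 0.464
grasp_force: 25.0
time: 16.73
tcp_pos: [0.4631, 0.2753, 0.4139]
tool_rot: [0.694, 0.72, -0.0, 0.0]
contact_force: [-1.1, 0.2, -2.6]
opening: 0.463
grasp_force: 25.0
```

```bash
python3 -m jog '[[[0,0,0.8],[0,0,0]],[[0,0,2],[0,0,0]],[[0,0,3.2],[0,0,0]],[[0,0,4.4],[0,0,0]],[[0,0,5.6],[0,0,0]],[[0,0,6.8],[0,0,0]],[[0,0,7.8],[0,0,0]],[[0,0,8.7],[0,0,0]],[[0,0,9.3],[0,0,0]],[[0,0,9.6],[0,0,0]],[[0,0,9.75],[0,0,0]],[[0,0,9.75],[0,0,0]]]'
python3 -m jog '[[[0,0,0.1],[0,0,0]],[[0,0,0.1],[0,0,0]],[[0,0,0.1],[0,0,0]]]'
python3 -m jog '[[[0,0,0.06],[0,0,0]],[[0,0,0.06],[0,0,0]],[[0,0,0.06],[0,0,0]]]'
```

```text
time: 17.73
tcp_pos: [0.4631, 0.2759, 0.17]
tool_rot: [0.694, 0.72, -0.0, 0.0]
contact_force: [0.5, 0.7, -2.4]
opening: 0.463
grasp_force: 25.0
time: 17.98
tcp_pos: [0.463, 0.2765, 0.1681]
tool_rot: [0.694, 0.72, 0.0, 0.0]
contact_force: [0.5, 0.7, -2.7]
opening: 0.466
grasp_force: 25.0
time: 18.23
tcp_pos: [0.4628, 0.2765, 0.166]
tool_rot: [0.694, 0.72, 0.0, 0.0]
contact_force: [1.1, -0.2, -2.1]
opening: 0.462
grasp_force: 25.0
```

```bash
python3 -m jog '[[[0,0,0.06],[0,0,0]],[[0,0,0.06],[0,0,0]],[[0,0,0.06],[0,0,0]]]'
python3 -m jog '[[[0,0,0.04],[0,0,0]],[[0,0,0.04],[0,0,0]],[[0,0,0.04],[0,0,0]]]'
python3 -m jog '[[[0,0,0.04],[0,0,0]],[[0,0,0.04],[0,0,0]],[[0,0,0.04],[0,0,0]]]'
```

```text
time: 18.48
tcp_pos: [0.4628, 0.2765, 0.1645]
tool_rot: [0.694, 0.72, 0.0, 0.0]
contact_force: [-0.0, 0.0, -2.4]
opening: 0.463
grasp_force: 25.0
time: 18.73
tcp_pos: [0.4629, 0.2766, 0.1644]
tool_rot: [0.694, 0.72, 0.001, 0.0]
contact_force: [-3.4, 0.1, 7.4]
opening: 0.463
grasp_force: 25.0
time: 18.98
tcp_pos: [0.463, 0.2768, 0.1644]
tool_rot: [0.694, 0.72, 0.001, 0.0]
contact_force: [-4.4, -1.5, 16.7]
opening: 0.461
grasp_force: 25.0
```

```bash
python3 -m jog '[[[0,0,-0.12],[0,0,0]],[[0,0,-0.12],[0,0,0]],[[0,0,-0.12],[0,0,0]],[[0,0,-0.12],[0,0,0]],[[0,0,-0.12],[0,0,0]]]' 0.75
python3 -m jog '[[[0,0,-0.5],[0,0,0]],[[0,0,-1.5],[0,0,0]],[[0,0,-3],[0,0,0]],[[0,0,-4.5],[0,0,0]],[[0,0,-6],[0,0,0]],[[0,0,-6.5],[0,0,0]],[[0,0,-6.5],[0,0,0]]]'
python3 - <<'E'
from h import *
im=viewer.grab_frame("wrist"); cv2.imwrite("pics/w4.png",im)
st=sensors.read_state(); c=viewer.calibration("wrist"); print(st["tcp_pos"])
m=cv2.inRange(cv2.cvtColor(im,cv2.COLOR_BGR2HSV),(100,120,40),(125,255,255)); k,_,s,ce=cv2.connectedComponentsWithStats(m)
for i in range(1,k):
    if s[i,4]>60: print(s[i],ce[i].round(1),onplane(c,ce[i],.195).round(4))
E
python3 -m jog '[[[-1.4,0.3,0],[0,0,0]],[[-2.8,0.6,0],[0,0,0]],[[-4.4,0.8,0],[0,0,0]],[[-4.4,0.8,0],[0,0,0]],[[-4.4,0.8,1],[0,0,0]],[[-4.4,0.8,2.5],[0,0,0]],[[-4.4,0.8,3.4],[0,0,0]],[[-4.4,0.8,3.4],[0,0,0]],[[-4.4,0.8,3.4],[0,0,0]]]' 0
```

```text
time: 19.4
tcp_pos: [0.4627, 0.2764, 0.1652]
tool_rot: [0.694, 0.72, -0.0, -0.0]
contact_force: [0.7, 0.9, 1.0]
opening: 0.741
grasp_force: 0.0
time: 19.98
tcp_pos: [0.4635, 0.2768, 0.3315]
tool_rot: [0.694, 0.72, 0.003, 0.001]
contact_force: [0.4, 0.2, 0.6]
opening: 0.751
grasp_force: 0.0
[0.46304416 0.27657015 0.32876411]
[ 235  162   54   56 2056] [260.8 194.8] [0.4638 0.2609 0.195 ]
time: 20.78
tcp_pos: [0.4864, 0.1673, 0.2419]
tool_rot: [0.694, 0.72, -0.001, -0.001]
contact_force: [0.1, 0.2, 1.0]
opening: 0.148
grasp_force: 0.0
```

View pics/w4.png

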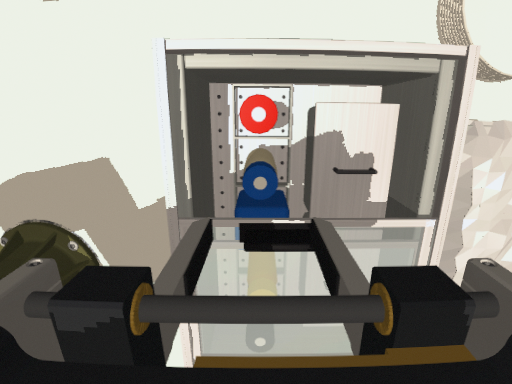

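The picture shows the full bottle upright in bay1, cap at (260,182), with the fin still at row ~237. Next I'll push the door shut from the other side.

```bash
python3 -m jog '[[[0.6,0,0],[0,0,0]],[[1.2,0,0],[0,0,0]],[[1.7,0,0],[0,0,0]],[[2.1,0,0],[0,0,0]],[[2.5,0,0],[0,0,0]],[[3,0,0],[0,0,0]],[[3.5,0,0],[0,0,0]],[[4,0,0],[0,0,0]],[[4.5,0,0],[0,0,0]],[[5,0,0],[0,0,0]],[[5.5,0,0],[0,0,0]],[[6,0,0],[0,0,0]]]' 0
python3 -m jog '[[[0.4,0,0],[0,0,0]],[[0.8,0,0],[0,0,0]],[[1.2,0,0],[0,0,0]],[[1.5,0,0],[0,0,0]],[[1.7,0,0],[0,0,0]],[[1.8,0,0],[0,0,0]],[[1.8,0,0],[0,0,0]]]'
python3 -m jog '[[[0.1,0,0],[0,0,0]],[[0.1,0,0],[0,0,0]],[[0.1,0,0],[0,0,0]]]'
python3 -m jog '[[[0.1,0,0],[0,0,0]],[[0.1,0,0],[0,0,0]],[[0.1,0,0],[0,0,0]]]'
```

```text
time: 21.78
tcp_pos: [0.4812, 0.3184, 0.2429]
tool_rot: [0.694, 0.72, 0.0, 0.0]
contact_force: [1.6, -2.3, 1.9]
opening: 0.005
grasp_force: 1.3
time: 22.37
tcp_pos: [0.4793, 0.3626, 0.2427]
tool_rot: [0.693, 0.721, -0.0, -0.0]
contact_force: [-0.2, 0.2, -0.2]
opening: 0.007
grasp_force: 0.0
time: 22.62
tcp_pos: [0.4794, 0.3646, 0.243]
tool_rot: [0.694, 0.72, 0.0, -0.0]
contact_force: [0.2, 0.9, 0.2]
opening: 0.004
grasp_force: 0.0
time: 22.87
tcp_pos: [0.4794, 0.3672, 0.243]
tool_rot: [0.694, 0.72, 0.0, -0.0]
contact_force: [-0.2, 0.9, 0.0]
opening: 0.006
grasp_force: 0.2
```

```bash
python3 -m jog '[[[0.1,0,0],[0,0,0]],[[0.1,0,0],[0,0,0]],[[0.2,0,0],[0,0,0]],[[0.2,0,0],[0,0,0]]]'
python3 -m jog '[[[0.1,0,0],[0,0,0]],[[0.1,0,0],[0,0,0]],[[0.1,0,0],[0,0,0]]]'
python3 -m jog '[[[0.1,0,0],[0,0,0]],[[0.1,0,0],[0,0,0]],[[0.1,0,0],[0,0,0]]]'
```

```text
time: 23.2
tcp_pos: [0.4792, 0.3725, 0.243]
tool_rot: [0.694, 0.72, 0.0, -0.0]
contact_force: [-0.1, -0.3, 0.1]
opening: 0.007
grasp_force: 0.2
time: 23.45
tcp_pos: [0.4791, 0.3729, 0.243]
tool_rot: [0.694, 0.72, -0.002, 0.001]
contact_force: [-4.1, -15.0, 4.6]
opening: 0.003
grasp_force: 7.4
time: 23.7
tcp_pos: [0.4791, 0.3731, 0.243]
tool_rot: [0.694, 0.72, -0.004, 0.002]
contact_force: [-6.3, -32.3, 8.3]
opening: 0.004
grasp_force: 16.1
```

```bash
python3 -m jog '[[[-0.5,0,0],[0,0,0]],[[-0.6,0,-1],[0,0,0]],[[-0.6,0,-2.5],[0,0,0]],[[-0.6,0,-4],[0,0,0]],[[0.5,-1,-5],[0,0,0]],[[1.2,-2.2,-5],[0,0,0]],[[1.9,-3.5,-5],[0,0,0]],[[2.6,-4.9,-5],[0,0,0]],[[3.3,-6.4,-5],[0,0,0]],[[4,-7.9,-5],[0,0,0]],[[4.7,-9.4,-5],[0,0,0]],[[5.4,-10.9,-5],[0,0,0]]]'
python3 -m jog '[[[0.2,-0.2,0],[0,0,0]],[[0.2,-0.2,0],[0,0,0]],[[0.2,-0.2,0],[0,0,0]]]'
python3 - <<'E'
from h import *
T,S=viewer.calibration("top"),viewer.calibration("scene")
for n,cal in (("top",T),("scene",S)):
    im=viewer.grab_frame(n); cv2.imwrite(f"pics/{n}9.png",im); old=cv2.imread(f"pics/{n}0.png")
    m=cv2.inRange(cv2.cvtColor(im,cv2.COLOR_BGR2HSV),(100,120,40),(125,255,255)); k,_,s,ce=cv2.connectedComponentsWithStats(m)
    for i in range(1,k):
        if s[i,4]>15: print(n,s[i],ce[i].round(1))
    print(n,"empty exp",project(cal,[.479,-.384,.147]))
    if n=="top":
        for f in (old,im):
            g=cv2.cvtColor(f,cv2.COLOR_BGR2GRAY).astype(float)
            row=g[150:200,160:178].mean(0); print("edge",row.round())
            dk=np.argwhere(g[190:245,76:110]<25); print("finL",dk.mean(0)+[190,76],len(dk))
            dk=np.argwhere(g[195:240,230:255]<25); print("finR",dk.mean(0)+[195,230],len(dk))
E
```

```text
time: 24.7
tcp_pos: [0.1995, 0.5022, 0.3682]
tool_rot: [0.694, 0.72, 0.0, -0.0]
contact_force: [1.0, 1.5, -0.0]
opening: 0.005
grasp_force: 0.0
time: 24.95
tcp_pos: [0.1966, 0.5065, 0.3679]
tool_rot: [0.693, 0.721, 0.0, 0.0]
contact_force: [0.8, -0.1, 0.1]
opening: 0.006
grasp_force: 0.0
top [273 170   9   9  48] [276.9 174.3]
top [277 207  10  10  53] [281.6 211.8]
top [377 224  15  15 147] [383.5 230.9]
top empty exp [[384.56740632 230.23340856]]
edge [ 79.  79.  78.  79.  79.  80.  82.  88. 101. 110. 108.  96.  77.  69.
  72.  78.  79.  79.]
finL [217.30734967  87.75723831] 449
finR [216.68683274 242.61565836] 281
edge [ 80.  79.  80.  80.  80.  81.  83.  89. 102. 111. 110.  96.  78.  70.
  73.  78.  80.  80.]
finL [217.39461883  87.84753363] 446
finR [216.6        242.58545455] 275
scene [279 192   8   9  45] [282.7 196. ]
scene [268 222   9   9  46] [272.1 226.7]
scene [339 271  16  15 142] [346.3 278. ]
scene empty exp [[347.38454419 277.14516722]]
```

Both doors match their starting images, the empty stands on the tray where I set it, and nothing is touching the robot.

```bash
python3 -c "
from plant import ctrl; print(ctrl.close_job())"
```

```text
the job is handed in; nothing more can be done
None
```

The job is handed in (no verdict was returned): by the camera checks, the empty stands upright on the returns tray, the full bottle upright in the bay it left (second from the left), and both guard doors are shut, at about 25 s of the 72 s allowed.

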